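# Half-close the spice grinder and hold it at pulse

### The job

Set the grinding cup flat and square in the pocket of the sand-coloured motor base and let go of it; then put the blue lid fully into the cup's collar, lugs through the notches at the blue marks, and turn it clockwise until its grip bar points at the green half-way marks. The lid springs back, so finish with the gripper still holding it there, at rest, fully in; never turn it as far as the red lock marks, and leave the other things on the counter where they are.

Things in the scene. Friction and masses are not known exactly. Their poses are not given: they have to be found in the camera images.
- base: pale sand-coloured motor base of a spice grinder, a block 120 x 140 x 40 mm (x, y, z) fixed to the counter. In its top is a square pocket with a black rubber floor, 59 mm wide (2 mm chamfer), 10 mm deep, sides along the base's x and y. Origin: centre of its underside.
- pocket (a point): centre of the pocket's floor, 30 mm above the counter.
- cup: grinding cup, 0.45 kg, 70 mm tall, standing on the counter: black square foot 56 x 56 mm, 12 mm high, its sides along the cup's x and y; round steel body 62 mm across from 12 to 54 mm height; white collar 61 mm across above. It may sit in the pocket any of the four square ways round. Origin: centre of the foot's underside, z up.
- collar (a point): centre of the collar's mouth, 70 mm above the cup's origin. Mouth 43 mm wide with two notches (11 mm wide, reaching 27 mm from the axis) at the cup's +x and -x, a blue mark on the rim at each. Green marks (half way) lie 45 degrees clockwise from the blue ones seen from above, red marks (lock) 90 degrees.
- lid: blue bayonet lid, 0.12 kg, standing on its grey plug (40 mm across, 12 mm deep). Two lugs at the plug's bottom, 8 mm wide, 5 mm high, reach 25.5 mm from the axis along the lid's +x and -x; either may go to either blue mark. Cap 52 mm across, 12 to 20 mm above the origin. Origin: centre of the plug's underside; fully in, the cap lies on the collar and the origin is 58 mm above the cup's.
- bar (a point): point in the upright grip bar on the lid, 42 mm above the lid's origin. The bar is 46 mm long along the lid's x (in line with the lugs), 14 mm thick along y, from 20 to 48 mm above the lid's origin, with a white line on top.
- carrier (a joint): spring-loaded inner ring of the cup that the lid's lugs push when the lid is turned clockwise (seen from above) from blue: 0 at rest, growing clockwise, in rad; it lags the lid by about 0.1 rad (play). The spring (0.08 N m per rad) turns ring and lid back when let go. The lock clicks when it reaches 1.3 rad.
- cups: stack of pastel plastic cups, 86 mm across, about 156 mm tall; a bystander. Origin: underside centre.
- canister: closed glass canister with wooden top, 100 mm across, 156 mm tall; a bystander. Origin: underside centre.
- bowl: white ceramic dipping bowl, 96 mm across, 38 mm tall; a bystander. Origin: underside centre.
- panlid: aluminium pan lid with black knob, 150 mm across, 37 mm tall; a bystander. Origin: underside centre.
- spoon: wooden-handled spoon lying flat; a bystander. Origin: underside, middle of the handle's length or nearby.
- tin: brass tin, 60 mm across, 70 mm tall; a bystander. Origin: underside centre.

How it is judged:
By the outcome, as a careful person would: the job done as asked, in the order asked, and still so for the second after the job is handed in, while the arm keeps its last pose, push and grip.
It also fails if it takes over 69 s, if anything falls off the work surface, if the arm or the gripper's body presses on something with over 40 N, if the wrist force passes 120 N, or if a joint passes its speed limit or range.

### The arm

A 6-joint arm with a two-finger parallel gripper is mounted at the origin on the work surface. World frame = base frame: x ahead of the robot, y to its left, z up, the work surface at z = 0. Lengths are in m, angles in rad, forces in N, time in s.
With the tool pointing down it reaches from about 0.275 to 0.85 m from the base axis. Payload 19 kg.
Tool frame: the origin (TCP) lies at the very end of the fingers, on their centre line; the grasp point (between the pads) lies 19 mm behind it; z points along the fingers, y is the line along which they close (so a half turn about z gives the same grasp; the last joint's range is limited). The gripper opens to 85 mm and grips with 20 to 120 N. Pads are 22 mm wide; open, the fingers measure 114 mm over their backs; the gripper's body (76 mm by 85 mm) begins 54 mm behind the grasp point. The pads swing forward as they close: fully open they stand 13 mm farther back than shut.
Start: joints at [-1.403, 0.15, 1.437, -0, 1.554, -0.134], TCP at [0.171, -0.549, 0.231] pointing down, gripper open.
Joint ranges: [-2.8, 2.8], [-0.68, 2.1], [0.12, 2.68], [-1.39, 4.53], [0.16, 2.79], [-2.81, 2.81]. Speed limits (rad/s): [1.89, 1.89, 2.22, 3.01, 3.01, 3.01].

### API

Orientations are given as a unit quaternion [w, x, y, z].
In Python, from rig import * gives the robot as it stands.
- The arm moves only by the tool arm_command, never from a script. Its arguments are lists of equal length, an entry for each row: "xyz": the shift along the world's x, y, z in mm, a list of three; "rot": the turn, a rotation vector about the world's x, y, z in rad, a list of three; "grip": the opening, from 0 (shut) to 1 (fully open). In form: {"xyz": [[tx, ty, tz], ...], "rot": [[wx, wy, wz], ...], "grip": [grip, ...]}. A call has 1 to 20 rows; each row is the pose to reach, as a shift and turn from the pose commanded when the call began; what a row does not reach only later rows make up. A row lasts 1/12 s, in which the tool goes at most 41.7 mm and 7.16 degrees, less where a joint would pass 70% of its speed; a pose out of reach is approached as far as the arm can. A call with a gripper value outside its range is refused whole. The fingers move at their own pace and stop on an object; "force" is the grip in N (left out, the last holds). Time passes only in rows, so rows that repeat a pose let the fingers close. It gives the time, the measured TCP pose, the force, the opening and the grip force at its end, in the units of the state.
- observe(): the state, without advancing time (a new reading comes with each control period).
- get_image(name): name is "scene" or "top" or "wrist"; returns a dict with "color" (400x640x3 uint8, red, green, blue), "camera_matrix" (3x3 intrinsics, pixels), "R" (3x3) and "t" (3): a world point X has camera coordinates R X + t. Camera axes: x right, y down, z forward; pixel columns grow to the right and rows downward; lengths in m; the calibration is good to about 2 mm. A picture is of the moment at which its call begins. There is no depth.
- hand_in(): hands the job in; it is judged then, once.
Trained networks look in a picture, given as the dict that the camera call returned (one of the last four; its "shot" number tells which), for a name from the list of things; names that differ only in an ending like _2 or _b are one class to them, and where a whole thing is asked for, a point or a joint stands for the part that bears it (a point fixed in the world has none). Each returns a list of dicts, best first, with "conf" (0 to 1); they miss things now and then, are a little off and sometimes report something else, mostly with a low value. They report only what shows in the picture. A call takes as long as a camera call.
- cut_out(picture, target): "pixels" (400x640 bool, what is visible of it) and "location" ([column, row] in pixels, amid what is visible of it).
- pinpoint(picture, target): "location" ([column, row] in pixels: a listed point, or the origin of a listed thing).
The state is a dict: "t": time; "joints": joint angles; "qvel": joint speeds; "tau": joint torques, N m; "position": TCP position; "tool_rot": TCP orientation; "contact_force": force on the tool from outside, world axes, zero at the start; "ft_torque": the same for the moment, N m; "finger_gap": finger opening in m; "finger_force": force on a finger pad.
Only numpy, scipy, OpenCV 4.12 (cv2) and the standard library are available. Lean on these libraries where they do the work, as an engineer would, in place of code of your own. Each camera call takes 0.05 s, during which the arm holds its last target. There are 200 camera calls.

## Working session

There is one attempt and no reset: what is moved stays moved. The work goes in short steps, Python scripts to look and compute and a tool call to move; the robot and the scene stay as the last step left them, time stands still between calls to the robot, and variables do not carry over. Pictures are saved under pics/ and viewed, at most 12 in all, crops included, and the job is handed in when it is done.

Besides the shell and the picture viewer there is one more tool, called as name(argument=value, ...) on one line, values as JSON. arm_command: Moves the arm, as the interface text tells. Its arguments: {"type":"object","properties":{"xyz":{"type":"array","items":{"type":"array","items":{"type":"number"}}},"rot":{"type":"array","items":{"type":"array","items":{"type":"number"}}},"grip":{"type":"array","items":{"type":"number"}},"force":{"type":"number"}},"required":["xyz","rot","grip"]}

```bash
mkdir -p pics
cat > h.py <<'E'
from rig import *
import numpy as np, cv2
def ray(p,uv):
    K=np.array(p["camera_matrix"]);R=np.array(p["R"]);t=np.array(p["t"])
    d=R.T@np.linalg.inv(K)@np.array([uv[0],uv[1],1.]); return -R.T@t,d
def at(p,uv,z):
    c,d=ray(p,uv); return c+d*(z-c[2])/d[2]
def proj(p,X):
    K=np.array(p["camera_matrix"]);q=K@(np.array(p["R"])@np.array(X)+np.array(p["t"]));return q[:2]/q[2]
def save(p,n,box=None,s=1):
    im=p["color"][:,:,::-1]
    if box: im=im[box[1]:box[3],box[0]:box[2]]
    if s!=1: im=cv2.resize(im,None,fx=s,fy=s,interpolation=cv2.INTER_CUBIC)
    cv2.imwrite("pics/"+n,im)
E
python3 - <<'E'
from h import *
np.set_printoptions(precision=4,suppress=True)
Z=dict(base=0,pocket=.03,cup=0,collar=.07,lid=0,bar=.042,cups=0,canister=0,bowl=0,panlid=0,spoon=0,tin=0)
for n in("top","scene"):
    p=get_image(n);save(p,n+"0.png")
    for k,z in Z.items():
        for r in pinpoint(p,k)[:2]: print(n,k,r["conf"],np.round(r["location"]),at(p,r["location"],z)[:2])
s=observe();print(s["t"],s["position"],s["tool_rot"],s["finger_gap"])
E
```

```text
top base 0.62 [316. 218.] [ 0.4793 -0.0256]
top pocket 0.65 [315. 217.] [ 0.481  -0.0222]
top cup 0.71 [231. 222.] [0.4675 0.2531]
top collar 0.75 [226. 220.] [0.4732 0.2588]
top lid 0.63 [380. 206.] [ 0.5135 -0.235 ]
top bar 0.64 [436. 275.] [ 0.2914 -0.402 ]
top bar 0.57 [380. 204.] [ 0.5193 -0.2312]
top cups 0.7 [460. 198.] [ 0.5389 -0.4982]
top canister 0.56 [158. 199.] [0.5465 0.4921]
top canister 0.21 [382. 206.] [ 0.5161 -0.2416]
top bowl 0.52 [230. 218.] [0.4789 0.256 ]
top bowl 0.37 [381. 209.] [ 0.506  -0.2388]
top panlid 0.84 [263. 134.] [0.7582 0.148 ]
top spoon 0.8 [439. 273.] [ 0.2941 -0.4224]
top tin 0.77 [210. 148.] [0.713  0.3219]
top tin 0.33 [347. 142.] [ 0.7295 -0.1305]
scene base 0.91 [292. 219.] [ 0.4673 -0.0157]
scene base 0.18 [343. 280.] [ 0.7326 -0.124 ]
scene pocket 0.58 [293. 213.] [ 0.4772 -0.0181]
scene cup 0.73 [343. 181.] [0.4815 0.2319]
scene collar 0.84 [344. 162.] [0.4775 0.2451]
scene collar 0.45 [250. 268.] [ 0.5606 -0.2796]
scene lid 0.89 [250. 269.] [ 0.5127 -0.2404]
scene bar 0.6 [249. 256.] [ 0.5072 -0.2339]
scene cups 0.88 [178. 342.] [ 0.5375 -0.5002]
scene canister 0.84 [401. 152.] [0.5488 0.5011]
scene canister 0.57 [291. 223.] [ 0.4808 -0.0331]
scene bowl 0.75 [344. 279.] [ 0.7335 -0.1195]
scene bowl 0.57 [292. 222.] [ 0.4787 -0.0256]
scene panlid 0.89 [404. 223.] [0.7472 0.1678]
scene spoon 0.94 [141. 272.] [ 0.2847 -0.4221]
scene spoon 0.32 [288. 222.] [ 0.4685 -0.032 ]
scene tin 0.98 [414. 195.] [0.7058 0.3041]
1.3 [ 0.1709 -0.549   0.2313] [-0.      0.9886  0.1503  0.    ] 0.08553430032203901
```

View pics/top0.png

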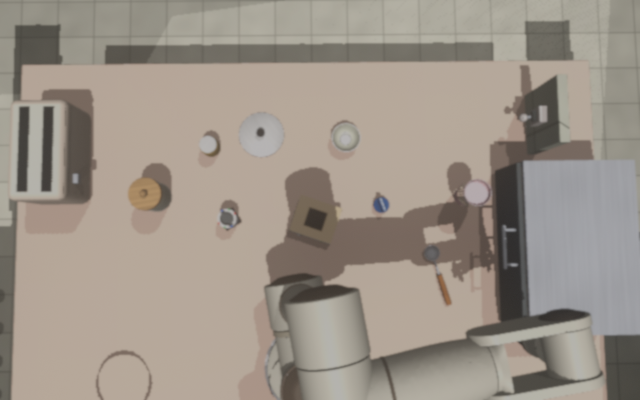

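View pics/scene0.png

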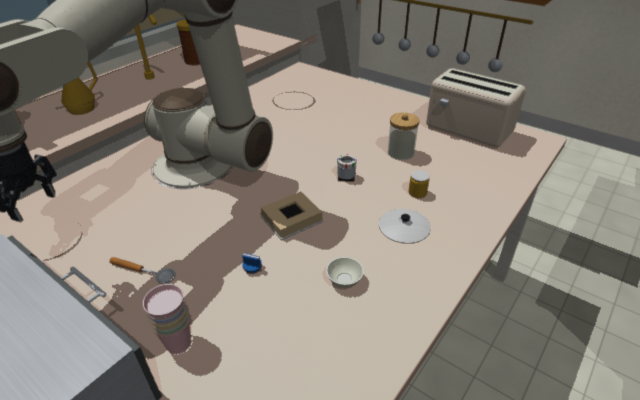

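The top view shows the base near (316,218), turned about 20°. The cup is at (229,218) and the lid at (381,205). The networks agree with this, apart from a false bar hit at (436,275), which is the spoon. I'll go above the lid first and look on the way.

arm_command(xyz=[[30,30,10],[60,60,20],[90,90,30],[120,120,40],[150,150,50],[180,180,50],[210,210,60],[240,240,60],[260,270,60],[280,300,60],[280,314,60],[280,314,60],[280,314,60]], rot=[[0,0,0.1],[0,0,0.2],[0,0,0.3],[0,0,0.4],[0,0,0.5],[0,0,0.6],[0,0,0.7],[0,0,0.8],[0,0,0.9],[0,0,1.0],[0,0,1.0],[0,0,1.0],[0,0,1.0]], grip=[1,1,1,1,1,1,1,1,1,1,1,1,1])

```text
t: 2.38
position: [0.4511, -0.2344, 0.2914]
tool_rot: [0.0, 0.795, 0.606, -0.0]
contact_force: [-0.6, -0.0, 0.0]
finger_gap: 0.0854
finger_force: 0.0
```

```bash
cat > look.py <<'E'
from h import *
import sys
np.set_printoptions(precision=4,suppress=True)
p=get_image("wrist");save(p,sys.argv[1])
Z=dict(base=0,pocket=.03,cup=0,collar=.07,lid=0,bar=.042)
for k in sys.argv[2:]:
    for r in pinpoint(p,k)[:1]: print(k,r["conf"],np.round(r["location"]),at(p,r["location"],Z[k])[:2])
s=observe();print(s["t"],s["position"],s["tool_rot"],s["joints"],"cam",ray(p,(0,0))[0])
np.savez("pics/"+sys.argv[1]+".npz",**{k:np.array(p[k]) for k in("color","camera_matrix","R","t")})
E
python3 look.py lid1.png lid bar
```

```text
lid 0.71 [358. 155.] [ 0.5168 -0.2363]
bar 0.71 [362. 158.] [ 0.5173 -0.2346]
2.5333 [ 0.4505 -0.2359  0.2912] [-0.      0.796   0.6052 -0.0001] [-0.6338 -0.0024  1.4815 -0.0002  1.6626 -0.3632] cam [ 0.4688 -0.1691  0.4342]
```

View pics/lid1.png

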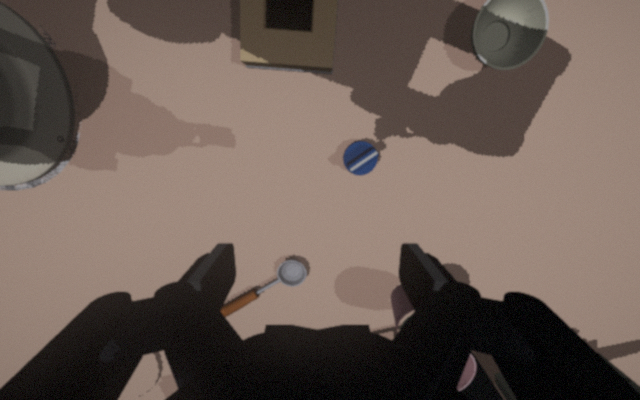

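The lid is at (361,157), and the white line on its bar slopes about 30° in the picture. Next is the base, then the cup.

arm_command(xyz=[[0,35,0],[0,70,0],[0,105,0],[0,135,0],[5,150,0],[5,150,0],[5,150,0]], rot=[[0,0,0],[0,0,0],[0,0,0],[0,0,0],[0,0,0],[0,0,0],[0,0,0]], grip=[1,1,1,1,1,1,1])

```text
t: 3.12
position: [0.4559, -0.0853, 0.2913]
tool_rot: [0.0, 0.796, 0.606, -0.0]
contact_force: [0.8, 0.2, -0.4]
finger_gap: 0.0853
finger_force: 0.0
```

```bash
python3 look.py base1.png base pocket cup collar
```

```text
base 0.8 [318. 124.] [ 0.4739 -0.0257]
pocket 0.55 [317. 124.] [ 0.4729 -0.0248]
3.3667 [ 0.4558 -0.086   0.2911] [-0.0002  0.7961  0.6052 -0.0002] [-0.3528 -0.0973  1.5721 -0.0001  1.6672 -0.0821] cam [ 0.4737 -0.0201  0.4341]
```

arm_command(xyz=[[0,40,0],[0,80,0],[0,120,0],[0,160,0],[0,200,0],[0,230,-20],[0,250,-40],[0,250,-40],[0,250,-40]], rot=[[0,0,0],[0,0,0],[0,0,0],[0,0,0],[0,0,0],[0,0,0],[0,0,0],[0,0,0],[0,0,0]], grip=[1,1,1,1,1,1,1,1,1])

```text
t: 4.12
position: [0.4556, 0.1652, 0.2504]
tool_rot: [-0.0, 0.795, 0.606, -0.001]
contact_force: [0.6, -0.0, 0.9]
finger_gap: 0.0853
finger_force: 0.0
```

```bash
python3 look.py cup1.png cup collar
python3 - <<'E'
import cv2,numpy as np
a=cv2.imread("pics/base1.png");b=cv2.imread("pics/cup1.png")
cv2.imwrite("pics/m1.png",np.hstack([a[60:360,120:520],b[60:360,120:520]]))
E
```

```text
cup 0.96 [316. 101.] [0.4776 0.2557]
collar 0.58 [312.  98.] [0.4736 0.2555]
4.2667 [0.4564 0.164  0.2521] [0.0003 0.7959 0.6054 0.0004] [ 0.1861 -0.046   1.6019 -0.0002  1.5846  0.4564] cam [0.4737 0.2305 0.3931]
```

View pics/m1.png

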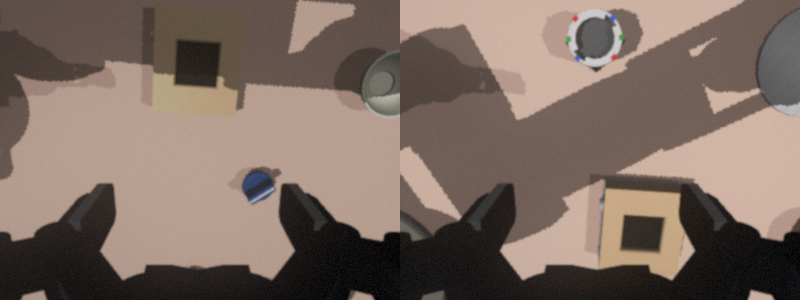

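The left crop shows the pocket at about (317,124). The right crop shows the cup collar at (314,98), with blue marks upper right and lower left. Now I'll measure the poses.

```bash
cat > meas.py <<'E'
from h import *
np.set_printoptions(precision=4,suppress=True)
def pts(p,mask,z):
    v,u=np.nonzero(mask); c,d=ray(p,(0,0)); Ki=np.linalg.inv(p["camera_matrix"])
    D=(np.asarray(p["R"]).T@Ki@np.vstack([u,v,np.ones_like(u)])).T
    return (c+D*((z-c[2])/D[:,2])[:,None])[:,:2]
def hsv(p): return [x.astype(int) for x in cv2.split(cv2.cvtColor(np.ascontiguousarray(p["color"]),cv2.COLOR_RGB2HSV))]
def near(p,c,r,z):
    vv,uu=np.mgrid[:400,:640]; q=pts(p,np.ones((400,640),bool),z).reshape(400,640,2)
    return np.linalg.norm(q-c,axis=2)<r
def pocket(p,c=(.476,-.023),th=60):
    m=(np.asarray(p["color"]).max(2)<th)&near(p,np.array(c),.055,.03)
    n,l,st,_=cv2.connectedComponentsWithStats(m.astype(np.uint8)); m=l==1+st[1:,4].argmax()
    q=pts(p,m,.03); (cx,cy),(w,h),a=cv2.minAreaRect((q*1e4).astype(np.float32))
    return np.array([cx,cy])/1e4,(w/1e4,h/1e4),a,m.sum()
def marks(p,c,zc=.07,r=(.018,.034)):
    H,S,V=hsv(p); ring=near(p,np.array(c),r[1],zc)&~near(p,np.array(c),r[0],zc)
    out={}
    for n,f in dict(red=((H<12)|(H>168)),green=(H>40)&(H<85),blue=(H>95)&(H<135)).items():
        m=f&(S>90)&(V>50)&ring
        k,l,st,ce=cv2.connectedComponentsWithStats(m.astype(np.uint8),connectivity=8)
        i=1+np.argsort(-st[1:,4])[:2]
        out[n]=[at(p,ce[j],zc)[:2] for j in i if st[j,4]>2]
    return out
def load(n):
    z=np.load("pics/"+n+".npz"); return {k:z[k] for k in z}
def line(p,c,z=.048,r=.03,rel=None):
    H,S,V=hsv(p); n=near(p,np.array(c),r,z)
    bl=(H>100)&(H<130)&(S>100)&n
    hull=np.zeros((400,640),np.uint8); cv2.fillConvexPoly(hull,cv2.convexHull(np.argwhere(bl)[:,::-1].astype(np.int32)),1)
    m=(hull>0)&(S<110)&(V>110)
    q=pts(p,m,z); d=q-q.mean(0); w,v=np.linalg.eigh(d.T@d); e=v[:,1]; s=d@e
    return (q.mean(0)+e*(s.max()+s.min())/2),np.degrees(np.arctan2(e[1],e[0])),s.max()-s.min(),m.sum()
E
python3 - <<'E'
from meas import *
for n in("base1.png","cup1.png"):
  for th in (50,65):
    print(n,pocket(load(n),th=th))
p=load("cup1.png"); m=marks(p,(.4745,.2555)); 
for k,v in m.items():
    v=np.array(v); print(k,v.tolist(), v.mean(0), np.degrees(np.arctan2(*(v[0]-v[-1])[::-1])))
for n in("lid1.png","base1.png"): print(line(load(n),(.516,-.2355)))
E
```

```text
base1.png (array([ 0.4727, -0.0227]), (0.056903900146484374, 0.05808541259765625), 70.75719451904297, np.int64(1575))
base1.png (array([ 0.4726, -0.023 ]), (0.059268365478515626, 0.060614874267578125), 70.2195053100586, np.int64(1830))
cup1.png (array([ 0.4837, -0.0322]), (0.048798663330078124, 0.027334561157226562), 70.48444366455078, np.int64(229))
cup1.png (array([ 0.4714, -0.0286]), (0.0544590087890625, 0.05565723876953125), 70.67182922363281, np.int64(1132))
red [[0.4614046079499252, 0.2800172088657011], [0.4922324175814351, 0.22956708957705832]] [0.4768 0.2548] 121.42723471299674
green [[0.5051462698370054, 0.24785615933565153], [0.4483184853332285, 0.26153588219682045]] [0.4767 0.2547] -13.534865170502568
blue [[0.501488001776693, 0.2695861908136915], [0.4522460117301671, 0.239691315076475]] [0.4769 0.2546] 31.261991551571285
(array([ 0.5162, -0.2383]), np.float64(-160.63480477730485), np.float64(0.04326356167697283), np.int64(155))
(array([ 0.5182, -0.2374]), np.float64(-161.88523672150558), np.float64(0.037846310238820464), np.int64(93))
```

arm_command(xyz=[[10,30,-30],[21,60,-60],[21,90,-95],[21,90,-120],[21,90,-150],[21,90,-180],[21,90,-210],[21,90,-231],[21,90,-231],[21,90,-231]], rot=[[0,0,0],[0,0,0],[0,0,0],[0,0,0],[0,0,0],[0,0,0],[0,0,0],[0,0,0],[0,0,0],[0,0,0]], grip=[1,1,1,1,1,1,1,1,1,1])

```text
t: 5.1
position: [0.4774, 0.2542, 0.0207]
tool_rot: [-0.0, 0.796, 0.605, -0.0]
contact_force: [-0.4, 1.5, 0.5]
finger_gap: 0.0854
finger_force: 0.0
```

arm_command(xyz=[[0,0,0],[0,0,0],[0,0,0],[0,0,0],[0,0,0],[0,0,0],[0,0,0],[0,0,0],[0,0,0],[0,0,0]], rot=[[0,0,0],[0,0,0],[0,0,0],[0,0,0],[0,0,0],[0,0,0],[0,0,0],[0,0,0],[0,0,0],[0,0,0]], grip=[0.5,0.5,0.5,0.5,0.5,0.5,0.5,0.5,0.5,0.5], force=60)

```text
t: 5.93
position: [0.4781, 0.2551, 0.0226]
tool_rot: [0.001, 0.796, 0.606, 0.001]
contact_force: [-2.0, -3.5, 11.3]
finger_gap: 0.0608
finger_force: 63.3
```

```bash
python3 look.py cup2.png cup collar
python3 - <<'E'
from meas import *
p=load("cup2.png"); m=marks(p,(.4768,.2547)); 
for k,v in m.items():
    v=np.array(v); print(k,v.tolist(), v.mean(0), np.degrees(np.arctan2(*(v[0]-v[-1])[::-1])))
E
```

```text
cup 0.82 [317. 232.] [0.4774 0.254 ]
collar 0.62 [316. 295.] [0.4775 0.2562]
6.0833 [0.4781 0.2551 0.0226] [0.0006 0.7956 0.6059 0.0015] [ 0.3482  0.2437  1.7729 -0.0003  1.1218  0.6174] cam [0.4955 0.3202 0.1655]
red [[0.4626736502748763, 0.280564227386384], [0.5000286196263298, 0.2652961844282775]] [0.4814 0.2729] 157.76876314224705
green [[0.5049777521058819, 0.24809256572728655], [0.4506139859472836, 0.26095756007734394]] [0.4778 0.2545] -13.313918079459581
blue [[0.5027139296586756, 0.270665896489581]] [0.5027 0.2707] 0.0
```

View pics/cup2.png

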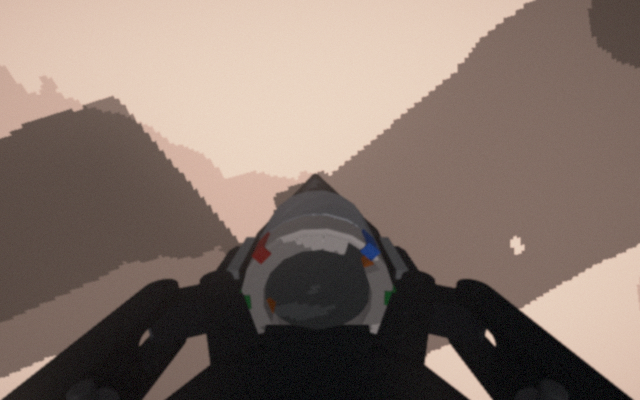

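The cup is held and centred between the fingers; the green marks at (247,300) and (390,297) confirm its yaw. I'll lift it and carry it over the pocket.

arm_command(xyz=[[0,0,25],[0,0,50],[0,-10,80],[0,-35,90],[0,-60,90],[0,-90,90],[0,-120,90],[0,-150,90],[-2,-180,90],[-4,-210,90],[-5,-240,90],[-5,-265,80],[-5,-277,60],[-5,-277,50],[-5,-277,45],[-5,-277,45],[-5,-277,45]], rot=[[0,0,0],[0,0,0],[0,0,0.06],[0,0,0.14],[0,0,0.22],[0,0,0.3],[0,0,0.38],[0,0,0.46],[0,0,0.54],[0,0,0.62],[0,0,0.68],[0,0,0.68],[0,0,0.68],[0,0,0.68],[0,0,0.68],[0,0,0.68],[0,0,0.68]], grip=[0.5,0.5,0.5,0.5,0.5,0.5,0.5,0.5,0.5,0.5,0.5,0.5,0.5,0.5,0.5,0.5,0.5])

```text
t: 7.5
position: [0.4721, -0.0214, 0.066]
tool_rot: [0.0, 0.548, 0.837, 0.0]
contact_force: [-0.2, 0.6, -5.9]
finger_gap: 0.0604
finger_force: 68.9
```

```bash
python3 look.py cup3.png
python3 - <<'E'
from meas import *
p=load("cup3.png"); z=.115
m=marks(p,(.4727,-.0225),zc=z); 
for k,v in m.items():
    v=np.array(v); print(k,v.tolist(), v.mean(0), np.degrees(np.arctan2(*(v[0]-v[-1])[::-1])))
s=get_image("scene"); uv=proj(s,(.473,-.022,.06)); print(uv); x,y=map(int,uv); a=s["color"][y-65:y+65,x-70:x+70,::-1]
a=cv2.resize(a,None,fx=3,fy=3,interpolation=cv2.INTER_CUBIC)
b=p["color"][:390,100:480,::-1]; cv2.imwrite("pics/m2.png",np.hstack([a[:390],b]))
print(observe()["contact_force"],observe()["position"])
E
```

```text
7.55 [ 0.4723 -0.0214  0.0662] [0.0005 0.5475 0.8368 0.0002] [-0.2085  0.0576  1.8886  0.0001  1.1944 -0.6205] cam [0.444  0.0405 0.2087]
red [[0.44354624489154937, -0.011112893834772056], [0.48122712500994475, 0.0011840009860485667]] [ 0.4624 -0.005 ] -161.92626423083618
green [[0.49582982532389686, -0.008460339285741643], [0.4461284329474681, -0.03285997507189921]] [ 0.471  -0.0207] 26.147556917535244
blue [[0.47998254725943396, 0.00689688294271882]] [0.48   0.0069] 0.0
[290.6123 204.8133]
[ 0.7144 -1.1697 -5.393 ] [ 0.4724 -0.0214  0.0662]
```

View pics/m2.png

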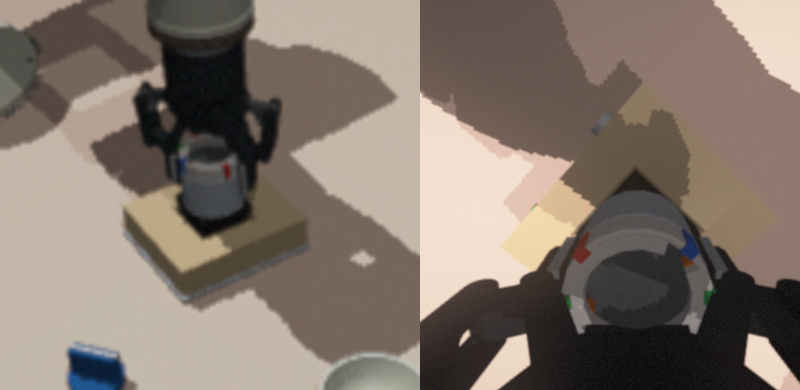

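The cup is square above the pocket. A small correction, then I'll lower it.

arm_command(xyz=[[0.8,-1.2,0],[0.8,-1.2,-3],[0.8,-1.2,-5],[0.8,-1.2,-7],[0.8,-1.2,-9],[0.8,-1.2,-11],[0.8,-1.2,-12],[0.8,-1.2,-13],[0.8,-1.2,-14],[0.8,-1.2,-14]], rot=[[0,0,-0.007],[0,0,-0.007],[0,0,-0.007],[0,0,-0.007],[0,0,-0.007],[0,0,-0.007],[0,0,-0.007],[0,0,-0.007],[0,0,-0.007],[0,0,-0.007]], grip=[0.5,0.5,0.5,0.5,0.5,0.5,0.5,0.5,0.5,0.5])

```text
t: 8.43
position: [0.4726, -0.0232, 0.0526]
tool_rot: [0.0, 0.551, 0.835, -0.0]
contact_force: [-14.9, 1.6, 23.3]
finger_gap: 0.0607
finger_force: 72.0
```

arm_command(xyz=[[-0.7,0,0],[-0.7,0,0],[-0.7,0,0],[-0.7,0,0],[-0.7,0,0],[-0.7,0,0],[-0.7,0,0],[-0.7,0,0],[-0.7,0,20],[-0.7,0,50],[-0.7,0,85],[-0.7,-20,120],[-0.7,-45,150],[-0.7,-70,180],[-0.7,-90,200],[-0.7,-100,220],[-0.7,-100,220],[-0.7,-100,220]], rot=[[0,0,0],[0,0,0],[0,0,0],[0,0,0],[0,0,0],[0,0,0],[0,0,0],[0,0,0],[0,0,0],[0,0,0],[0,0,0],[0,0,-0.1],[0,0,-0.2],[0,0,-0.3],[0,0,-0.4],[0,0,-0.5],[0,0,-0.5],[0,0,-0.5]], grip=[0.5,0.5,1,1,1,1,1,1,1,1,1,1,1,1,1,1,1,1])

```text
t: 9.93
position: [0.4722, -0.1238, 0.2718]
tool_rot: [0.001, 0.74, 0.672, 0.0]
contact_force: [0.7, -0.4, -0.8]
finger_gap: 0.0854
finger_force: 0.0
```

```bash
python3 look.py seat1.png cup collar lid bar
python3 - <<'E'
from meas import *
p=load("seat1.png")
m=marks(p,(.4727,-.0225),zc=.1)
for k,v in m.items():
    v=np.array(v); print(k,v.tolist(), v.mean(0), np.degrees(np.arctan2(*(v[0]-v[-1])[::-1])),np.linalg.norm(v[0]-v[-1]))
try: print(line(p,(.516,-.2365)))
except Exception as e: print(e)
s=get_image("scene"); uv=proj(s,(.473,-.022,.06)); x,y=map(int,uv); a=s["color"][y-50:y+50,x-50:x+50,::-1]
a=cv2.resize(a,None,fx=4,fy=4,interpolation=cv2.INTER_CUBIC)
uv=proj(p,(.473,-.022,.06)); x,y=map(int,uv);x=max(x,80);y=max(y,80)
b=cv2.resize(p["color"][y-80:y+80,x-80:x+80,::-1],(400,400),interpolation=cv2.INTER_CUBIC); cv2.imwrite("pics/m3.png",np.hstack([a,b]))
E
```

```text
cup 0.62 [308.  98.] [ 0.4686 -0.0241]
collar 0.97 [306.  89.] [ 0.4687 -0.02  ]
lid 0.91 [354. 232.] [ 0.5208 -0.2348]
bar 0.75 [357. 250.] [ 0.5189 -0.2455]
10.1833 [ 0.4718 -0.1226  0.2704] [-0.0006  0.7397  0.673  -0.0003] [-0.4124 -0.0432  1.5628  0.      1.6234 -0.3181] cam [ 0.4782 -0.0563  0.4145]
red [[0.44368207566583145, -0.013766165592061452], [0.499448024166791, -0.034366917935308855]] [ 0.4716 -0.0241] 159.72503692686885 0.05944940714018507
green [[0.49834604962614065, -0.01174175937940683], [0.4451874210462997, -0.03626579430947094]] [ 0.4718 -0.024 ] 24.765617498543204 0.058542873876676796
blue [[0.48126840820113814, 0.0030659785701429854], [0.46198040918420946, -0.050926174123913086]] [ 0.4716 -0.0239] 70.34138816808792 0.057333929384050665
(array([ 0.5172, -0.2381]), np.float64(-160.65707942522448), np.float64(0.03764155846627936), np.int64(124))
```

View pics/m3.png

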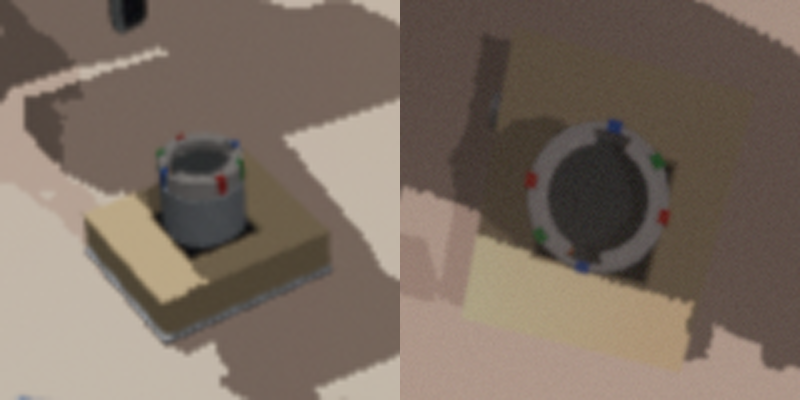

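The cup is seated square at (0.4717, -0.0240), with blue at 70.3° and green at about 25°. Both views show it flat. Next, the lid.

arm_command(xyz=[[5,-15,-10],[10,-30,-20],[15,-45,-30],[20,-60,-40],[25,-75,-50],[30,-90,-60],[35,-105,-70],[40,-115,-80],[45,-115,-90],[45,-115,-100],[45,-115,-100],[45,-115,-100]], rot=[[0,0,-0.12],[0,0,-0.24],[0,0,-0.36],[0,0,-0.48],[0,0,-0.6],[0,0,-0.72],[0,0,-0.84],[0,0,-0.96],[0,0,-1.08],[0,0,-1.14],[0,0,-1.14],[0,0,-1.14]], grip=[1,1,1,1,1,1,1,1,1,1,1,1])

```text
t: 11.23
position: [0.5168, -0.2378, 0.1708]
tool_rot: [-0.0, 0.986, 0.168, -0.0]
contact_force: [-0.0, 1.1, 0.7]
finger_gap: 0.0853
finger_force: 0.0
```

```bash
python3 look.py lid2.png lid bar
python3 - <<'E'
from meas import *
p=load("lid2.png"); print(line(p,(.516,-.238)))
r,_,_,_=line(p,(.516,-.238)); print(proj(p,(*r,.048)))
H,S,V=hsv(p); m=(H>100)&(H<130)&(S>100)&near(p,np.array((.516,-.238)),.04,.02)
print(pts(p,m,.02).mean(0)); save(p,"lid2c.png",(200,150,460,350),2)
E
```

```text
bar 0.57 [320. 192.] [ 0.516  -0.2416]
11.3833 [ 0.5172 -0.2381  0.1721] [0.0003 0.9858 0.1678 0.0004] [-0.5668  0.1649  1.541   0.0001  1.4347  0.6668] cam [ 0.5816 -0.2164  0.3135]
(array([ 0.5177, -0.2373]), np.float64(-159.207696307954), np.float64(0.041991341524698064), np.int64(293))
[315.9632 190.9799]
[ 0.5161 -0.2378]
```

View pics/lid2c.png

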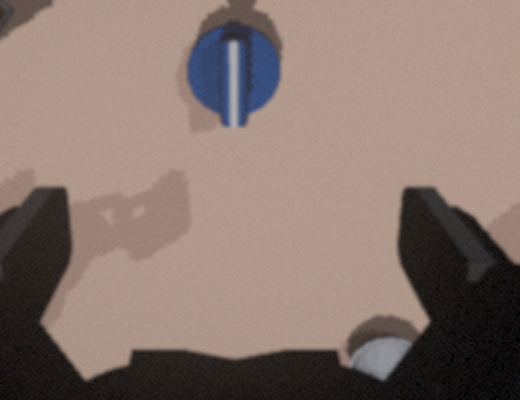

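The bar is straight between the fingers (line near column 316), so I can descend and grip.

arm_command(xyz=[[0,0,-30],[0,0,-60],[0,0,-90],[0,0,-115],[0,0,-135],[0,0,-147],[0,0,-147],[0,0,-147]], rot=[[0,0,0.01],[0,0,0.01],[0,0,0.01],[0,0,0.01],[0,0,0.01],[0,0,0.01],[0,0,0.01],[0,0,0.01]], grip=[1,1,1,1,1,1,1,1])

```text
t: 12.05
position: [0.5172, -0.2383, 0.025]
tool_rot: [0.0, 0.985, 0.172, 0.0]
contact_force: [0.0, 0.9, 0.2]
finger_gap: 0.0852
finger_force: 0.0
```

arm_command(xyz=[[0,0,0],[0,0,0],[0,0,0],[0,0,0],[0,0,0],[0,0,0],[0,0,0],[0,0,0],[0,0,0],[0,0,0],[0,0,0],[0,0,0]], rot=[[0,0,0],[0,0,0],[0,0,0],[0,0,0],[0,0,0],[0,0,0],[0,0,0],[0,0,0],[0,0,0],[0,0,0],[0,0,0],[0,0,0]], grip=[0.05,0.05,0.05,0.05,0.05,0.05,0.05,0.05,0.05,0.05,0.05,0.05], force=60)

```text
t: 13.05
position: [0.5171, -0.2383, 0.0246]
tool_rot: [0.0, 0.985, 0.172, 0.0]
contact_force: [-2.4, 1.0, 6.0]
finger_gap: 0.0126
finger_force: 59.1
```

```bash
python3 look.py lid3.png lid bar
python3 - <<'E'
from meas import *
p=load("lid3.png"); s=observe(); print(s["position"],s["contact_force"],s["finger_gap"])
try: print(line(p,(.516,-.238)))
except Exception as e: print(e)
save(p,"lid3c.png",(180,150,460,400),2)
E
```

```text
lid 0.9 [318. 230.] [ 0.5175 -0.2401]
bar 0.6 [317. 264.] [ 0.5163 -0.2397]
13.2 [ 0.5171 -0.2383  0.0246] [0.0001 0.9852 0.1716 0.0002] [-0.5671  0.2941  1.7027  0.0001  1.1444  0.6588] cam [ 0.5816 -0.2163  0.1674]
[ 0.5171 -0.2383  0.0246] [-1.657   0.6693  5.8084] 0.013158671601790151
(array([ 0.5181, -0.2385]), np.float64(-156.95866147967143), np.float64(0.04308966203203268), np.int64(705))
```

View pics/lid3c.png

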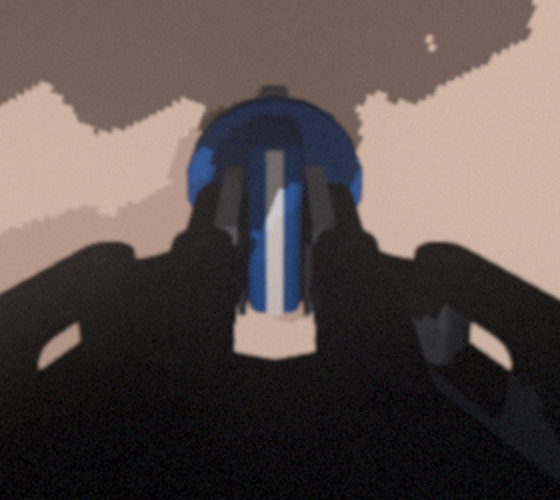

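The lid is held squarely by its bar. I'll lift it, turn it to 70.3° and bring it over the collar.

arm_command(xyz=[[0,0,20],[0,0,50],[0,0,85],[-3,15,115],[-7,35,135],[-12,60,140],[-18,90,140],[-25,120,140],[-32,150,140],[-38,180,140],[-43,203,140],[-45,213,130],[-45,214,115],[-45,214,107],[-45,214,107],[-45,214,107]], rot=[[0,0,0],[0,0,0],[0,0,0],[0,0,0.1],[0,0,0.2],[0,0,0.3],[0,0,0.4],[0,0,0.5],[0,0,0.6],[0,0,0.7],[0,0,0.8],[0,0,0.882],[0,0,0.882],[0,0,0.882],[0,0,0.882],[0,0,0.882]], grip=[0.05,0.05,0.05,0.05,0.05,0.05,0.05,0.05,0.05,0.05,0.05,0.05,0.05,0.05,0.05,0.05])

```text
t: 14.53
position: [0.4719, -0.0245, 0.1312]
tool_rot: [-0.0, 0.818, 0.575, -0.0]
contact_force: [-0.5, -0.3, -0.4]
finger_gap: 0.0129
finger_force: 58.7
```

```bash
python3 look.py ins1.png
python3 - <<'E'
from meas import *
p=load("ins1.png"); st=observe(); print(st["position"],st["contact_force"],st["finger_gap"])
s=get_image("scene"); uv=proj(s,(.472,-.024,.11)); x,y=map(int,uv); a=s["color"][y-50:y+50,x-50:x+50,::-1]
a=cv2.resize(a,(400,400),interpolation=cv2.INTER_CUBIC)
b=cv2.resize(p["color"][160:360,220:420,::-1],(400,400),interpolation=cv2.INTER_CUBIC); cv2.imwrite("pics/m4.png",np.hstack([a,b]))
E
```

```text
14.5833 [ 0.4722 -0.0246  0.1316] [-0.      0.818   0.5752 -0.    ] [-0.2152 -0.0063  1.8104 -0.      1.3376  0.1298] cam [0.4949 0.0391 0.2739]
[ 0.4722 -0.0246  0.1316] [ 0.3316  0.5427 -1.4474] 0.01292077385207042
```

View pics/m4.png

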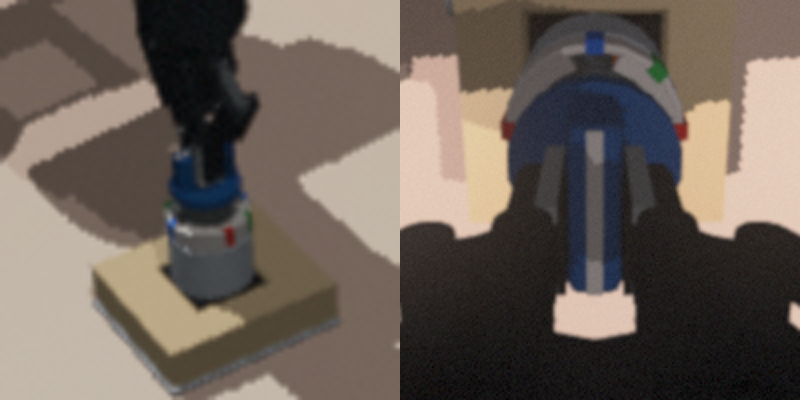

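The blue mark and the bar line are both at column 595, so they are aligned. I'll lower part way and check the force.

arm_command(xyz=[[0,0,-3],[0,0,-5],[0,0,-7],[0,0,-8],[0,0,-9],[0,0,-10],[0,0,-11],[0,0,-11]], rot=[[0,0,0],[0,0,0],[0,0,0],[0,0,0],[0,0,0],[0,0,0],[0,0,0],[0,0,0]], grip=[0.05,0.05,0.05,0.05,0.05,0.05,0.05,0.05])

```text
t: 15.3
position: [0.4719, -0.0242, 0.1201]
tool_rot: [-0.0, 0.818, 0.576, -0.0]
contact_force: [-0.1, 0.2, -1.9]
finger_gap: 0.0129
finger_force: 58.7
```

Free of contact with the lid about 4 mm in. I'll continue to the seat.

arm_command(xyz=[[0,0,-2],[0,0,-4],[0,0,-5],[0,0,-6],[0,0,-7],[0,0,-7.5],[0,0,-8],[0,0,-8]], rot=[[0,0,0],[0,0,0],[0,0,0],[0,0,0],[0,0,0],[0,0,0],[0,0,0],[0,0,0]], grip=[0.05,0.05,0.05,0.05,0.05,0.05,0.05,0.05])

```text
t: 15.97
position: [0.4721, -0.0242, 0.1126]
tool_rot: [0.0, 0.818, 0.576, 0.0]
contact_force: [-2.5, 0.1, 4.1]
finger_gap: 0.013
finger_force: 59.5
```

The lid is at its seated height and in contact. A touch more push, then the 45° clockwise turn.

arm_command(xyz=[[0,0,-0.4],[0,0,-0.4],[0,0,-0.4],[0,0,-0.4],[0,0,-0.4],[0,0,-0.4],[0,0,-0.4],[0,0,-0.4],[0,0,-0.4],[0,0,-0.4],[0,0,-0.4],[0,0,-0.4],[0,0,-0.4],[0,0,-0.4]], rot=[[0,0,0],[0,0,0],[0,0,-0.08],[0,0,-0.16],[0,0,-0.24],[0,0,-0.32],[0,0,-0.4],[0,0,-0.48],[0,0,-0.56],[0,0,-0.64],[0,0,-0.72],[0,0,-0.785],[0,0,-0.785],[0,0,-0.785]], grip=[0.05,0.05,0.05,0.05,0.05,0.05,0.05,0.05,0.05,0.05,0.05,0.05,0.05,0.05])

```text
t: 17.13
position: [0.4723, -0.0241, 0.1126]
tool_rot: [0.0, 0.976, 0.219, 0.001]
contact_force: [-1.4, 1.4, 9.6]
finger_gap: 0.0127
finger_force: 60.2
```

```bash
python3 look.py fin1.png
python3 - <<'E'
from meas import *
p=load("fin1.png"); st=observe(); print(st["position"],st["contact_force"],st["ft_torque"],st["finger_gap"],np.degrees(2*np.arctan2(st["tool_rot"][2],st["tool_rot"][1])))
for k,v in marks(p,(.4719,-.024),zc=.1,r=(.026,.034)).items():
    for q in v: print(k,q,np.degrees(np.arctan2(q[1]+.024,q[0]-.4719)))
s=get_image("scene"); uv=proj(s,(.472,-.024,.1)); x,y=map(int,uv); a=s["color"][y-50:y+50,x-50:x+50,::-1]
a=cv2.resize(a,(400,400),interpolation=cv2.INTER_CUBIC)
b=cv2.resize(p["color"][160:360,220:420,::-1],(400,400),interpolation=cv2.INTER_CUBIC); cv2.imwrite("pics/m5.png",np.hstack([a,b]))
E
```

```text
17.1833 [ 0.4724 -0.0241  0.1126] [0.0001 0.9757 0.219  0.0006] [-0.2144  0.0098  1.8352  0.0004  1.2955  0.9147] cam [0.5341 0.004  0.2554]
[ 0.4724 -0.0241  0.1126] [-2.4131  1.601   9.1218] [ 0.2562  0.4115 -0.0943] 0.012896011079883783 25.304161294436312
red [ 0.4998 -0.035 ] -21.53549849995699
green [ 0.4999 -0.0123] 22.692427060775955
blue [0.4837 0.003 ] 66.46600505345374
blue [ 0.4432 -0.0326] -163.35485054762376
```

View pics/m5.png

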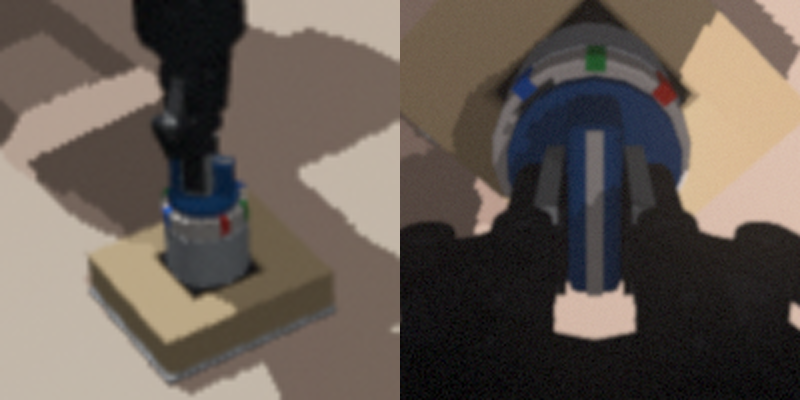

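The bar line (column 595) points at the green mark (column 596). The cap lies on the collar, the cup is still square, and the gripper is holding at rest. Handing in.

```bash
python3 -c "
from rig import *
print(observe()['qvel']); print(hand_in())"
```

```text
[ 1.25357208e-03 -4.09465889e-04 -1.38067284e-03 -1.52867695e-03
 -7.64983684e-05  1.78644095e-04]
the job is handed in; nothing more can be done
None
```

The job is handed in at about 17 s: the cup is released flat and square in the pocket, and the lid is fully in, turned 45° clockwise to the green marks and still held by the gripper at rest; no verdict came back.

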